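Load the bead drilling jig and hold its ratchet lever at three clicks

ROBOT

A 6-joint arm with a two-finger parallel gripper is mounted at the origin on the work surface. World frame = base frame: x ahead of the robot, y to its left, z up, the work surface at z = 0. Lengths are in m, angles in rad, forces in N, time in s.
With the tool pointing down it reaches from about 0.25 to 0.775 m from the base axis. Payload 4 kg.
Tool frame: the origin (TCP) lies at the very end of the fingers, on their centre line; the grasp point (between the pads) lies 19 mm behind it (robot.pinch_z is the distance from the TCP to the grasp point, in m); z points along the fingers, y is the line along which they close (so a half turn about z gives the same grasp; the last joint's range is limited). The gripper opens to 94 mm and grips with 3 to 60 N. Pads are 16 mm wide; open, the fingers measure 119 mm over their backs; the gripper's body (75 mm by 177 mm) begins 78 mm behind the grasp point.
Start: joints at [-1.399, 0.087, 1.371, -0, 1.684, -0.103], TCP at [0.149, -0.529, 0.206] pointing down, gripper open.
Joint ranges: [-3.1, 3.1], [-0.76, 2.03], [0.27, 2.55], [-1.08, 4.22], [0.17, 2.65], [-2.57, 2.57]. Speed limits (rad/s): [2.79, 2.79, 3.14, 3.14, 3.14, 3.14].

INTERFACE

Orientations are given as [roll, pitch, yaw] about the fixed x, y, z axes, in that order (R = Rz(yaw) Ry(pitch) Rx(roll)).
In Python, from bench import robot gives the robot as it stands.
- The arm moves only by the tool arm_command, never from a script. Its argument "targets" is one flat list of numbers, 7 for each row, row after row: the turn, a rotation vector about the tool's x, y, z in degrees, then the shift along the tool's x, y, z in mm, then the closure, from -1 (fully open) to 1 (shut). In form: [ax, ay, az, x, y, z, hand, ax, ay, az, x, y, z, hand, ...]. A call has 1 to 20 rows; each row is the pose to reach, as a shift and turn from the pose commanded when the call began, along the tool's axes at that moment; what a row does not reach only later rows make up. A row lasts 1/10 s, in which the tool goes at most 50 mm and 8.59 degrees, less where a joint would pass 70% of its speed; a pose out of reach is approached as far as the arm can. A call with a gripper value outside its range is refused whole. The fingers move at their own pace and stop on an object; the grip force is fixed at half the most. Time passes only in rows, so rows that repeat a pose let the fingers close. It gives the time, the measured TCP pose, the force, the opening and the grip force at its end, in the units of the state.
- robot.get_obs(): the state, without advancing time (a new reading comes with each control period).
- robot.snapshot(name): name is "side" or "top" or "wrist"; returns a dict with "color" (420x560x3 uint8, red, green, blue), "range_z" (420x560 float32, m along the optical axis (not along the pixel's ray), 0 where there is no reading), "fx", "fy", "cx", "cy" (pixels), "T" (4x4, takes a point from camera to world coordinates); the wrist camera has in their place "T_tool_cam" (4x4, takes a point from camera to tool coordinates, whose origin is the TCP and whose axes are the flange's). Camera axes: x right, y down, z forward; pixel columns grow to the right and rows downward; lengths in m; the calibration is good to about 2 mm. A picture is of the moment at which its call begins: read the wrist's pose just before it.
- robot.close_job(): hands the job in; it is judged then, once.
The state is a dict: "time": time; "joint_positions": joint angles; "qvel": joint speeds; "joint_torque": joint torques, N m; "tool_pos": TCP position; "ee_rot": TCP orientation; "wrist_force": force on the tool from outside, world axes, zero at the start; "wrist_torque": the same for the moment, N m; "width": finger opening in m; "finger_force": force on a finger pad.
Only numpy, scipy, OpenCV 4.12 (cv2) and the standard library are available. Lean on these libraries where they do the work, as an engineer would, in place of code of your own. Each camera call takes 0.05 s, during which the arm holds its last target. There are 200 camera calls.

TASK

Load the drilling jig: stand the three loose turned wooden beads upright in its three wells, one in each, fully down. Then advance the jig's ratchet lever, the arm with the upright grip beside the toothed wheel, three clicks from rest, never on to a fourth, and finish holding it there with the fingers, because it springs back if let go. Do not move the lever before all the beads are in, and leave the other things on the bench where they are.

Things in the scene. Friction and masses are not known exactly. Their poses are not given: they have to be found in the camera images.
- bead_a: turned wooden bead of pale wood (three alike, any of them fits any well), standing upright on the bench to the robot's left: a barrel 30 mm in diameter and 38 mm tall, sides straight from 7 to 31 mm above the foot, narrowing to 25 mm at both flat ends, 14 to 28 g. Origin: centre of its underside; z is its axis
- bead_b: turned wooden bead of pale wood (three alike, any of them fits any well), standing upright on the bench to the robot's left: a barrel 30 mm in diameter and 38 mm tall, sides straight from 7 to 31 mm above the foot, narrowing to 25 mm at both flat ends, 14 to 28 g. Origin: centre of its underside; z is its axis
- bead_c: turned wooden bead of pale wood (three alike, any of them fits any well), standing upright on the bench to the robot's left: a barrel 30 mm in diameter and 38 mm tall, sides straight from 7 to 31 mm above the foot, narrowing to 25 mm at both flat ends, 14 to 28 g. Origin: centre of its underside; z is its axis
- jig: drilling jig fixed to the bench: dark base plate 190 x 350 x 12 mm. Origin: centre of its underside; x points away from the robot at yaw 0, y along the plate. On its +y half a wooden carrier block (70 x 180 mm, top at 34 mm) with three wells in a row; on its -y half the lever; at +x of the block an aluminium fence (top at 41 mm) that moves 4 mm towards the wells per click, staying clear of them
- well0 (a point): centre of the floor of well 0 (nearest the lever): round pocket 35 mm in diameter, 10 mm deep, floor 24 mm above the bench, mouth at 34 mm; wells are 60 mm apart along the jig's y
- well1 (a point): centre of the floor of well 1 (the middle one): round pocket 35 mm in diameter, 10 mm deep, floor 24 mm above the bench, mouth at 34 mm; wells are 60 mm apart along the jig's y
- well2 (a point): centre of the floor of well 2 (farthest from the lever): round pocket 35 mm in diameter, 10 mm deep, floor 24 mm above the bench, mouth at 34 mm; wells are 60 mm apart along the jig's y
- grip (a point): point on the axis of the lever's upright round black grip, 22 mm in diameter, from 56 to 100 mm above the bench; this point is at 80 mm. A flat steel arm (top at 50 mm) runs from it to the pivot. Turns with the lever; its x axis points from pivot to grip. Leaving a notch takes about 9 to 13 N here; the force then falls to about 5 to 7 N until the lever drops into the next notch: a click
- lever_axis (a point): point on the lever's upright pivot axis, 80 mm above the bench, 110 mm from the grip; its axes are the jig's. A spring pulls the lever back with 7 to 10 N at the grip, stronger than the notches hold it, so that it returns to rest when let go
- lever (a joint): angle of the ratchet lever about its upright pivot, rad: 0 at rest at its stop (grip to the right, on the robot's side), growing counter-clockwise seen from above, the grip first moving away from the robot. A notch (click) every 15 degrees, about 29 mm at the grip: click 1 at 0.262, 2 at 0.524, 3 at 0.785, 4 at 1.047, 5 at 1.309 (end of travel)
- brush: bench brush, 170 mm long, lying on the bench among the beads; not part of the job, to be left alone
- pencil: pencil, 158 mm long, 8 mm thick, lying among the beads; not part of the job, to be left alone
- sanding_block: cork sanding block, 70 x 100 x 35 mm; not part of the job, to be left alone
- wax_jar: wax jar with a metal lid, 68 mm across, 65 mm tall; not part of the job, to be left alone
- offcut: wooden offcut, 50 x 130 x 30 mm; not part of the job, to be left alone
- mallet: hammer, 260 mm long; not part of the job, to be left alone
- tape_roll: roll of tape, 84 mm across, 25 mm tall; not part of the job, to be left alone
Not all that is in view belongs to the job. What is shaped like the bead_c but purple is not meant. What is shaped like the bead_b but purple is not meant.

How it is judged:
On the way:
1. all three beads stand in the wells, one in each, let go, the lever still at rest (((distance between bead_a and well0 below 0.006 m and angle between bead_a's own z axis and vertical below 0.12 rad) or (distance between bead_b and well0 below 0.006 m and angle between bead_b's own z axis and vertical below 0.12 rad) or (distance between bead_c and well0 below 0.006 m and angle between bead_c's own z axis and vertical below 0.12 rad)) and ((distance between bead_a and well1 below 0.006 m and angle between bead_a's own z axis and vertical below 0.12 rad) or (distance between bead_b and well1 below 0.006 m and angle between bead_b's own z axis and vertical below 0.12 rad) or (distance between bead_c and well1 below 0.006 m and angle between bead_c's own z axis and vertical below 0.12 rad)) and ((distance between bead_a and well2 below 0.006 m and angle between bead_a's own z axis and vertical below 0.12 rad) or (distance between bead_b and well2 below 0.006 m and angle between bead_b's own z axis and vertical below 0.12 rad) or (distance between bead_c and well2 below 0.006 m and angle between bead_c's own z axis and vertical below 0.12 rad)) and value of joint lever below 0.1 rad and contact force between the fingers and bead_a below 0.1 N and contact force between the fingers and bead_b below 0.1 N and contact force between the fingers and bead_c below 0.1 N), for 0.2 s.
At the end, for the whole second after the job is handed in: Each of the three wells holds one bead (underside centre within 6 mm of the well floor's centre, upright within 0.12 rad, still), the lever stands at the third click (0.785 rad, within 0.09) and is still, and the fingers are holding it there (more than 0.8 N between fingers and lever) (((distance between bead_a and well0 below 0.006 m and angle between bead_a's own z axis and vertical below 0.12 rad) or (distance between bead_b and well0 below 0.006 m and angle between bead_b's own z axis and vertical below 0.12 rad) or (distance between bead_c and well0 below 0.006 m and angle between bead_c's own z axis and vertical below 0.12 rad)) and ((distance between bead_a and well1 below 0.006 m and angle between bead_a's own z axis and vertical below 0.12 rad) or (distance between bead_b and well1 below 0.006 m and angle between bead_b's own z axis and vertical below 0.12 rad) or (distance between bead_c and well1 below 0.006 m and angle between bead_c's own z axis and vertical below 0.12 rad)) and ((distance between bead_a and well2 below 0.006 m and angle between bead_a's own z axis and vertical below 0.12 rad) or (distance between bead_b and well2 below 0.006 m and angle between bead_b's own z axis and vertical below 0.12 rad) or (distance between bead_c and well2 below 0.006 m and angle between bead_c's own z axis and vertical below 0.12 rad)) and value of joint lever between 0.695398 and 0.875398 rad and velocity of joint lever between -0.1 and 0.1 rad/s and contact force between the fingers and lever above 0.8 N and linear speed of each of bead_a, bead_b, bead_c below 0.02 m/s); the arm keeps its last pose, push and grip.
It fails at once if the lever is advanced past the third click (beyond 0.93 rad) (value of joint lever above 0.93 rad).
It fails at once if the lever is moved off its rest (beyond 0.15 rad) while a well is still without its bead (value of joint lever above 0.15 rad and not (((distance between bead_a and well0 below 0.006 m and angle between bead_a's own z axis and vertical below 0.12 rad) or (distance between bead_b and well0 below 0.006 m and angle between bead_b's own z axis and vertical below 0.12 rad) or (distance between bead_c and well0 below 0.006 m and angle between bead_c's own z axis and vertical below 0.12 rad)) and ((distance between bead_a and well1 below 0.006 m and angle between bead_a's own z axis and vertical below 0.12 rad) or (distance between bead_b and well1 below 0.006 m and angle between bead_b's own z axis and vertical below 0.12 rad) or (distance between bead_c and well1 below 0.006 m and angle between bead_c's own z axis and vertical below 0.12 rad)) and ((distance between bead_a and well2 below 0.006 m and angle between bead_a's own z axis and vertical below 0.12 rad) or (distance between bead_b and well2 below 0.006 m and angle between bead_b's own z axis and vertical below 0.12 rad) or (distance between bead_c and well2 below 0.006 m and angle between bead_c's own z axis and vertical below 0.12 rad)))).
It fails at once if another thing on the bench is moved by more than 30 mm (distance of any of brush, pencil, sanding_block, wax_jar, offcut, mallet, tape_roll from where it was at the start of the episode above 0.03 m).
It also fails if it takes over 67 s, if anything falls off the work surface, if the arm or the gripper's body presses on something with over 40 N, if the wrist force passes 120 N, or if a joint passes its speed limit or range.

## Working session

There is one attempt and no reset: what is moved stays moved. The work goes in short steps, Python scripts to look and compute and a tool call to move; the robot and the scene stay as the last step left them, time stands still between calls to the robot, and variables do not carry over. Pictures are saved under pics/ and viewed, at most 10 in all, crops included, and the job is handed in when it is done.

Besides the shell and the picture viewer there is one more tool, called by a JSON object that holds its "fn" and its "kwargs", one argument or row to a line. arm_command: Moves the arm, as the interface text tells. Its arguments: {"type":"object","properties":{"targets":{"type":"array"}},"required":["targets"]}

```bash
mkdir -p pics
cat > h.py <<'E'
import numpy as np, cv2
from bench import robot
from scipy.spatial.transform import Rotation as R
def world(s,T=None):
    z=s["range_z"]; v,u=np.indices(z.shape); T=s["T"] if T is None else T
    p=np.stack([(u-s["cx"])/s["fx"]*z,(v-s["cy"])/s["fy"]*z,z],-1)
    return p@T[:3,:3].T+T[:3,3]
def save(n,s): cv2.imwrite(f"pics/{n}.png",cv2.cvtColor(s["color"],cv2.COLOR_RGB2BGR))
E
python3 - <<'E'
from h import *
o=robot.get_obs(); print(o["time"],o["tool_pos"],o["ee_rot"],o["width"])
for n in("top","side"):
    s=robot.snapshot(n); save(n,s); print(n,s["T"].round(3).tolist(),s["fx"],s["cx"],s["cy"]); np.savez(n,**s)
E
```

```text
0.0 [ 0.14913759 -0.52881822  0.20428967] [-3.13935854e+00 -2.03561760e-04  2.74798853e-01] 0.09410158535377658
top [[0.026, -0.994, 0.103, 0.423], [-1.0, -0.026, -0.002, -0.029], [0.005, -0.103, -0.995, 1.158], [0.0, 0.0, 0.0, 1.0]] 445.40455462112925 284.0254391994846 214.39901210946283
side [[-0.952, -0.208, 0.225, 0.252], [-0.306, 0.621, -0.721, 0.885], [0.011, -0.755, -0.655, 0.893], [0.0, 0.0, 0.0, 1.0]] 495.5200505489725 273.2917630676898 216.9438387097026
```

View pics/top.png

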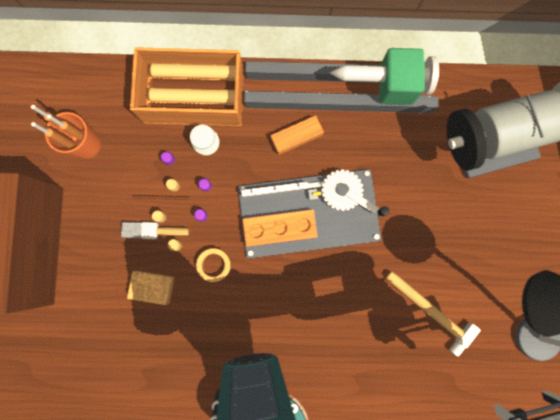

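View pics/side.png

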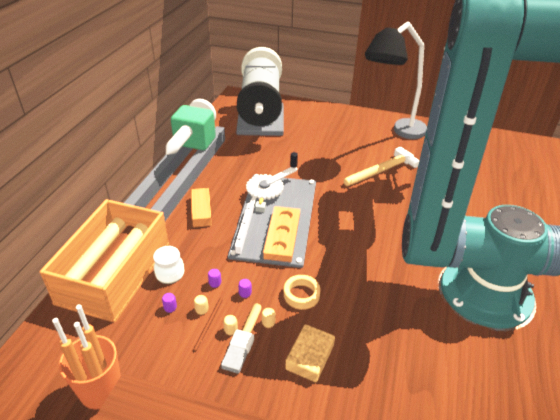

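The top view shows pale beads at about (172,184), (158,216) and (174,245), and purple ones at (167,157), (204,184) and (200,214). The pencil is at row 196 and the brush at row 231. The wells are at about (256,230), (280,228) and (304,225), the wheel at (343,190) and the grip at (383,211). The side view agrees with this.

Run:
```python
from h import *
s=dict(np.load("top.npz")); W=world(s); hsv=cv2.cvtColor(s["color"],cv2.COLOR_RGB2HSV)
def show(n,m,lo,hi):
    m=(m&(W[...,2]>lo)&(W[...,2]<hi)).astype(np.uint8)
    k,l,st,c=cv2.connectedComponentsWithStats(m)
    for i in range(1,k):
        if st[i,4]>25:
            P=W[l==i]; 
            print(n,c[i].round(0),st[i,4],"mid",((P.min(0)+P.max(0))/2).round(3),"mean",P.mean(0).round(3),"size",np.ptp(P,0).round(3))
box=np.zeros(W.shape[:2],bool); box[140:260,140:215]=1
show("obj",box,.030,.045)
b2=np.zeros_like(box); b2[165:255,236:325]=1
show("block",b2,.029,.0375)
b3=np.zeros_like(box); b3[195:225,370:400]=1
show("grip",b3,.085,.115)
b4=np.zeros_like(box); b4[165:265,230:390]=1
m=(b4&(W[...,2]>.006)&(W[...,2]<.017)).astype(np.uint8)
P=W[m>0][:,:2].astype(np.float32); print("plate",cv2.minAreaRect(P))
m=b2&(W[...,2]>.029)&(W[...,2]<.0375)
m[:205]=0
print("block",cv2.minAreaRect(W[m][:,:2].astype(np.float32)), np.median(W[m][:,2]))
w=b2.copy(); w[:210]=0
show("well",w,.019,.028)
for u,v in((256,230),(280,228),(304,225),(343,190),(383,211)): print(u,v,W[v,u].round(3),hsv[v,u])
b5=np.zeros_like(box); b5[160:215,315:375]=1
show("wheel",b5,.03,.15)
cr=cv2.resize(s["color"][135:260,110:400],None,fx=2.7,fy=2.7,interpolation=2); cv2.imwrite("pics/crop.png",cr[...,::-1])
```

```text
obj [205. 149.] 86 mid [0.707 0.181 0.038] mean [0.704 0.177 0.038] size [0.026 0.057 0.014]
obj [167. 157.] 102 mid [0.68  0.273 0.037] mean [0.679 0.272 0.037] size [0.027 0.026 0.014]
obj [172. 184.] 103 mid [0.609 0.257 0.037] mean [0.609 0.256 0.038] size [0.028 0.026 0.013]
obj [204. 184.] 102 mid [0.613 0.174 0.037] mean [0.612 0.174 0.038] size [0.027 0.027 0.013]
obj [200. 215.] 107 mid [0.534 0.181 0.038] mean [0.534 0.181 0.037] size [0.028 0.028 0.014]
obj [158. 216.] 105 mid [0.527 0.287 0.036] mean [0.528 0.287 0.037] size [0.026 0.028 0.012]
obj [174. 245.] 108 mid [0.457 0.245 0.036] mean [0.456 0.243 0.037] size [0.028 0.028 0.013]
block [313. 194.] 67 mid [ 0.594 -0.104  0.033] mean [ 0.594 -0.103  0.033] size [0.027 0.021 0.008]
block [280. 228.] 1406 mid [ 0.505 -0.023  0.033] mean [ 0.506 -0.022  0.034] size [0.096 0.186 0.008]
grip [384. 211.] 75 mid [ 0.549 -0.272  0.097] mean [ 0.549 -0.271  0.099] size [0.021 0.02  0.019]
plate ((0.5456655025482178, -0.09685678780078888), (0.25864872336387634, 0.4114842414855957), 1.456678867340088)
block ((0.505944550037384, -0.022027544677257538), (0.07032240927219391, 0.180026113986969), 8.892494201660156) 0.03431193610010319
well [304. 225.] 134 mid [ 0.515 -0.082  0.024] mean [ 0.515 -0.082  0.024] size [0.031 0.033 0.008]
well [280. 228.] 136 mid [ 0.507 -0.022  0.023] mean [ 0.506 -0.022  0.025] size [0.033 0.031 0.009]
well [257. 231.] 132 mid [0.497 0.038 0.024] mean [0.497 0.037 0.024] size [0.031 0.033 0.009]
256 230 [0.499 0.039 0.027] [ 18 165 253]
280 228 [ 0.506 -0.022  0.026] [ 17 170 253]
304 225 [ 0.515 -0.082  0.031] [ 18 162 253]
343 190 [ 0.604 -0.178  0.05 ] [ 21  18 145]
383 211 [ 0.548 -0.268  0.099] [173  14  71]
wheel [344. 191.] 1407 mid [ 0.603 -0.183  0.043] mean [ 0.602 -0.181  0.043] size [0.109 0.149 0.026]
```

View pics/crop.png

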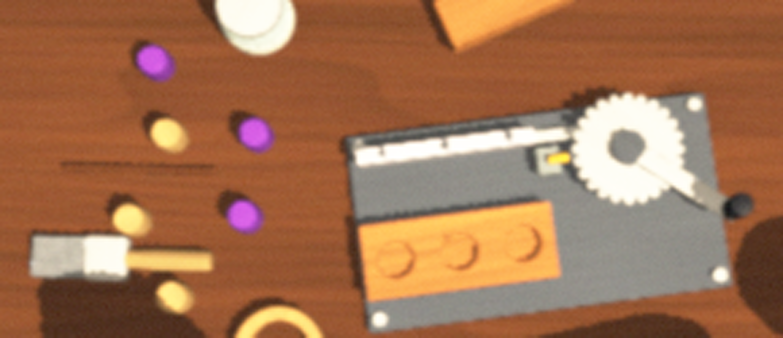

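{"fn": "arm_command", "kwargs": {
  "targets": [0,0,15.7,655,-632,60,0,0,0,15.7,655,-632,60,0,0,0,15.7,655,-632,60,0,0,0,15.7,655,-632,60,0,0,0,15.7,655,-632,60,0,0,0,15.7,655,-632,60,0,0,0,15.7,655,-632,60,0,0,0,15.7,655,-632,60,0,0,0,15.7,655,-632,60,0,0,0,15.7,655,-632,60,0,0,0,15.7,655,-632,60,0,0,0,15.7,655,-632,60,0,0,0,15.7,655,-632,60,0,0,0,15.7,655,-632,60,0,0,0,15.7,655,-632,60,0,0,0,15.7,655,-632,60,0,0,0,15.7,655,-632,60,0,0,0,15.7,655,-632,60,0,0,0,15.7,655,-632,60,0,0,0,15.7,655,-632,60,0]
}}

```text
time: 2.1
tool_pos: [0.6078, 0.2579, 0.1434]
ee_rot: [3.14, 0.003, 0.003]
wrist_force: [0.0, -0.5, 0.7]
width: 0.047
finger_force: 0.0
```

```bash
cat > look.py <<'E'
from h import *
import sys
o=robot.get_obs(); print(o["time"],o["tool_pos"].round(4),o["ee_rot"].round(4),o["width"])
T=np.eye(4);T[:3,:3]=R.from_euler("xyz",o["ee_rot"]).as_matrix();T[:3,3]=o["tool_pos"]
s=robot.snapshot("wrist"); save(sys.argv[1],s); W=world(s,T@s["T_tool_cam"])
z0,z1=map(float,sys.argv[2:4])
hsv=cv2.cvtColor(s["color"],cv2.COLOR_RGB2HSV)
m=((W[...,2]>z0)&(W[...,2]<z1)&(s["range_z"]>0)).astype(np.uint8)
k,l,st,c=cv2.connectedComponentsWithStats(m)
for i in range(1,k):
    if st[i,4]>150:
        P=W[l==i]; print(c[i].round(0),st[i,4],"mid",((P.min(0)+P.max(0))/2).round(4),"mean",P.mean(0).round(4),"size",np.ptp(P,0).round(3),"hsv",np.median(hsv[l==i],0))
E
python3 look.py w1 .034 .042
```

```text
2.1 [0.6078 0.2579 0.1434] [3.1403e+00 3.0000e-03 3.2000e-03] 0.04702791946123258
[321.   7.] 1138 mid [0.7791 0.2206 0.038 ] mean [0.7791 0.2198 0.0381] size [0.002 0.256 0.008] hsv [ 12. 161. 195.]
[341.  82.] 600 mid [0.7301 0.1885 0.038 ] mean [0.7211 0.2001 0.0385] size [0.064 0.052 0.008] hsv [ 24.  36. 225.]
[41. 87.] 482 mid [0.718 0.472 0.038] mean [0.7162 0.4632 0.038 ] size [0.08  0.033 0.008] hsv [  8. 169. 124.]
[255. 128.] 739 mid [0.682  0.2754 0.0372] mean [0.6825 0.2753 0.0384] size [0.027 0.027 0.006] hsv [148. 135. 236.]
[358. 199.] 616 mid [0.6154 0.1772 0.0377] mean [0.616  0.1774 0.0384] size [0.027 0.026 0.007] hsv [150.  89. 250.]
[273. 201.] 619 mid [0.6126 0.2592 0.0375] mean [0.6135 0.2589 0.0383] size [0.027 0.028 0.007] hsv [ 26.  75. 255.]
[505. 213.] 1089 mid [0.6015 0.0297 0.038 ] mean [0.6029 0.0329 0.0402] size [0.029 0.1   0.008] hsv [  0.   0. 255.]
[352. 269.] 188 mid [0.5391 0.1784 0.0373] mean [0.5417 0.1774 0.0383] size [0.023 0.016 0.006] hsv [150.  83. 251.]
[500. 287.] 2287 mid [0.5145 0.0145 0.0356] mean [0.5195 0.0173 0.035 ] size [0.065 0.118 0.003] hsv [ 23. 107. 255.]
[245. 277.] 466 mid [0.531  0.2886 0.0374] mean [0.5317 0.2884 0.0384] size [0.027 0.025 0.007] hsv [ 26.  74. 255.]
```

View pics/w1.png

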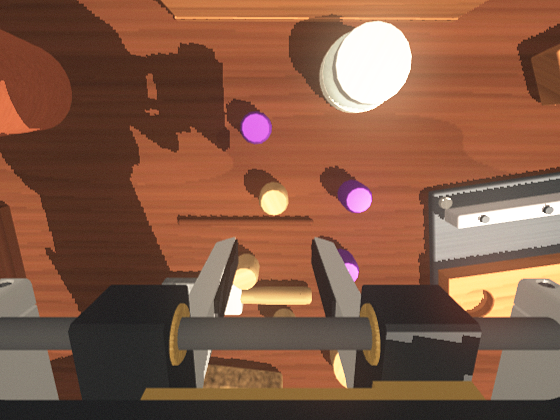

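The wrist view shows pale bead A at (273,201). It agrees with the top view to about 4 mm, so I'll grasp it.

{"fn": "arm_command", "kwargs": {
  "targets": [0,0,0,3,0,45,0,0,0,0,3,0,90,0,0,0,0,3,0,120,0,0,0,0,3,0,130,0,0,0,0,3,0,130,0,0,0,0,3,0,130,1,0,0,0,3,0,130,1,0,0,0,3,0,130,1,0,0,0,3,0,130,1,0,0,0,3,0,130,1]
}}

```text
time: 3.15
tool_pos: [0.613, 0.257, 0.0185]
ee_rot: [-3.141, -0.005, 0.001]
wrist_force: [-1.0, -0.2, 6.7]
width: 0.0286
finger_force: 30.0
```

Run:
```python
from h import *
o=robot.get_obs(); print({k:np.round(v,4) for k,v in o.items()})
s=robot.snapshot("wrist"); c=s["color"][150:420,150:420]
cv2.imwrite("pics/g1.png",cv2.resize(c,(594,594))[...,::-1])
```

```text
{'time': np.float64(3.15), 'joint_positions': array([ 3.1210e-01,  4.3180e-01,  1.3246e+00, -7.0000e-04,  1.3802e+00,
        1.8821e+00]), 'qvel': array([ 0.001 ,  0.0009, -0.0014, -0.0007, -0.0012, -0.0003]), 'joint_torque': array([ 4.03500e-01, -4.21975e+01, -2.56152e+01,  2.24500e-01,
       -2.84600e-01, -7.90000e-03]), 'tool_pos': array([0.613 , 0.257 , 0.0185]), 'ee_rot': array([-3.1407e+00, -4.9000e-03,  9.0000e-04]), 'wrist_force': array([-0.9773, -0.2124,  6.7105]), 'wrist_torque': array([-0.1423,  0.0665, -0.0186]), 'finger_force': np.float64(30.0027), 'width': np.float64(0.0286)}
```

View pics/g1.png

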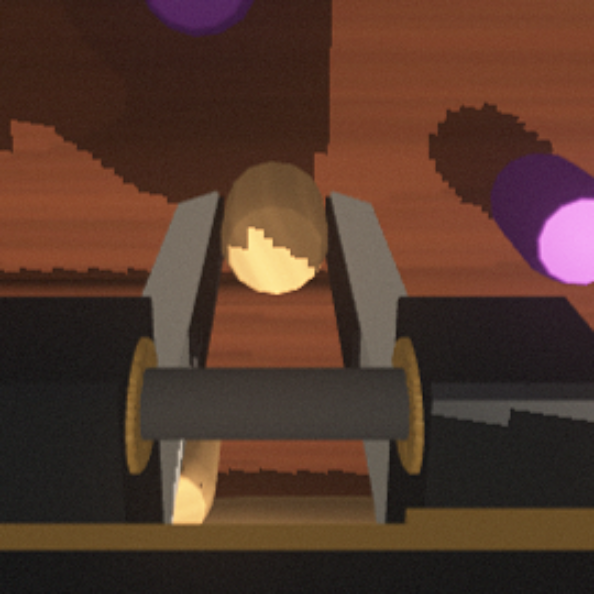

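```bash
cat > rel.py <<'E'
from h import *
o=robot.get_obs(); 
T=np.eye(4);T[:3,:3]=R.from_euler("xyz",o["ee_rot"]).as_matrix();T[:3,3]=o["tool_pos"]
print(o["tool_pos"].round(4),o["width"].round(4),o["wrist_force"].round(1))
s=robot.snapshot("wrist"); P=world(s,s["T_tool_cam"]); W=world(s,T@s["T_tool_cam"])
hsv=cv2.cvtColor(s["color"],cv2.COLOR_RGB2HSV)
m=(abs(P[...,1])<.02)&(P[...,0]>-.03)&(P[...,0]<.04)&(P[...,2]>-.04)&(P[...,2]<.02)&(hsv[...,1]>60)&(W[...,2]>.012)
Q=P[m]; print(m.sum(),"tool min/max",Q.min(0).round(4),Q.max(0).round(4))
top=Q[Q[:,2]<np.percentile(Q[:,2],3)+.003]; print("top face centre",((top.min(0)+top.max(0))/2).round(4),np.ptp(top,0).round(4),"world",(T[:3,:3]@((top.min(0)+top.max(0))/2)+T[:3,3]).round(4))
f=(abs(P[...,1])>.012)&(abs(P[...,1])<.035)&(abs(P[...,2])<.03)&(P[...,0]<.03)&(P[...,0]>-.03)&(hsv[...,1]<60)
F=P[f]; print("fingers",F.min(0).round(4),F.max(0).round(4))
E
python3 rel.py
```

```text
Traceback (most recent call last):
  File "rel.py", line 4, in <module>
    print(o["tool_pos"].round(4),o["width"].round(4),o["wrist_force"].round(1))
                                 ^^^^^^^^^^^^^^^^
AttributeError: 'float' object has no attribute 'round'
```

```bash
sed -i 's/o\["width"\].round(4)/o["width"]/' rel.py; python3 rel.py
```

```text
[0.613  0.257  0.0185] 0.028987577283370373 [-0.5 -1.   5.6]
2684 tool min/max [-0.0127 -0.0185 -0.0399] [0.0149 0.0184 0.0066]
top face centre [ 0.     -0.     -0.0359] [0.0166 0.0322 0.008 ] world [0.6128 0.257  0.0544]
fingers [ 0.0071 -0.0265 -0.03  ] [ 0.0097  0.0264 -0.0012]
```

{"fn": "arm_command", "kwargs": {
  "targets": [0,0,0,0,0,0,0,0,0,0,0,0,0,0,0,0,0,0,0,0,0,0,0,0,0,0,6,0,0,0,0,0,0,6,0]
}}

```text
time: 3.75
tool_pos: [0.6101, 0.2564, 0.0077]
ee_rot: [3.141, 0.003, 0.001]
wrist_force: [-1.1, 0.3, -0.6]
width: 0.0464
finger_force: 0.0
```

{"fn": "arm_command", "kwargs": {
  "targets": [0,0,0,0,0,0,1,0,0,0,0,0,0,1,0,0,0,0,0,0,1,0,0,0,0,0,0,1,0,0,0,0,0,0,1]
}}

```text
time: 4.25
tool_pos: [0.6112, 0.2566, 0.0095]
ee_rot: [3.142, -0.0, 0.001]
wrist_force: [-0.4, -0.8, -0.3]
width: 0.0293
finger_force: 30.0
```

{"fn": "arm_command", "kwargs": {
  "targets": [0,0,0,0,0,-45,1,0,0,0,0,0,-100,1,0,0,0,-97,338,-100,1,0,0,0,-97,338,-100,1,0,0,0,-97,338,-100,1,0,0,0,-97,338,-100,1,0,0,0,-97,338,-100,1,0,0,0,-97,338,-100,1,0,0,0,-97,338,-100,1,0,0,0,-97,338,-100,1,0,0,0,-97,338,-100,1]
}}

```text
time: 5.35
tool_pos: [0.5143, -0.0825, 0.1098]
ee_rot: [-3.141, -0.001, -0.002]
wrist_force: [0.2, 0.6, 0.1]
width: 0.0292
finger_force: 30.0
```

```bash
python3 look.py w2 .019 .028
python3 - <<'E'
from h import *
o=robot.get_obs()
s=robot.snapshot("wrist"); P=world(s,s["T_tool_cam"])
hsv=cv2.cvtColor(s["color"],cv2.COLOR_RGB2HSV)
# bead: pixels between the fingers within tool depth -45..+15 mm
m=(abs(P[...,1])<.014)&(abs(P[...,0])<.03)&(P[...,2]>-.045)&(P[...,2]<.015)
Q=P[m]; print(m.sum(),"bead in tool",Q.min(0).round(4),Q.max(0).round(4))
h=np.histogram(Q[:,2],bins=12); print(h[0],h[1].round(3))
E
```

```text
5.35 [ 0.5143 -0.0825  0.1098] [-3.1413e+00 -7.0000e-04 -2.3000e-03] 0.029204037990260133
[309.  85.] 692 mid [ 0.6234 -0.1127  0.0224] mean [ 0.6234 -0.1109  0.0237] size [0.017 0.046 0.007] hsv [ 19.  21. 247.]
[163. 188.] 160 mid [0.5374 0.0172 0.0235] mean [0.5374 0.0177 0.0235] size [0.018 0.111 0.009] hsv [ 11. 166. 114.]
[272. 210.] 1047 mid [ 0.5165 -0.0803  0.0255] mean [ 0.5167 -0.0802  0.0249] size [0.032 0.035 0.005] hsv [ 13. 159. 239.]
[206. 221.] 1029 mid [ 0.5067 -0.0198  0.0254] mean [ 0.5066 -0.0197  0.025 ] size [0.033 0.033 0.005] hsv [ 13. 161. 236.]
[141. 231.] 954 mid [0.4971 0.0404 0.0256] mean [0.497  0.0408 0.0251] size [0.032 0.032 0.005] hsv [ 13. 162. 234.]
[ 64. 291.] 1121 mid [0.4274 0.1337 0.0235] mean [0.4348 0.1241 0.0247] size [0.05  0.062 0.009] hsv [ 18. 130. 244.]
2573 bead in tool [-0.0118 -0.0139 -0.0314] [0.0164 0.0139 0.0026]
[1450  291  216  102   73   79   73   72   57   68   56   36] [-0.031 -0.029 -0.026 -0.023 -0.02  -0.017 -0.014 -0.012 -0.009 -0.006
 -0.003 -0.     0.003]
```

View pics/w2.png

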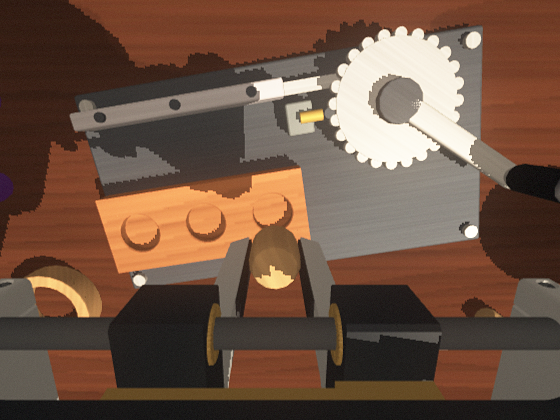

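The wells measured by the wrist camera agree with the top view to within 3 mm. The bead is held upright and centred over well 0.

{"fn": "arm_command", "kwargs": {
  "targets": [0,0,0,0,-1,40,1,0,0,0,0,-1,60,1,0,0,0,0,-1,72,1,0,0,0,0,-1,72,1,0,0,0,0,-1,72,1,0,0,0,0,-1,72,0.2,0,0,0,0,-1,72,0.1,0,0,0,0,-1,72,0.1,0,0,0,0,-1,72,0.1]
}}

```text
time: 6.35
tool_pos: [0.5147, -0.0806, 0.038]
ee_rot: [3.141, -0.001, 0.001]
wrist_force: [0.1, 0.1, -0.3]
width: 0.0423
finger_force: 0.0
```

{"fn": "arm_command", "kwargs": {
  "targets": [0,0,0,0,0,-45,0.1,0,0,0,0,0,-90,0.1,0,0,0,17,-369,-90,0,0,0,0,17,-369,-90,0,0,0,0,17,-369,-90,0,0,0,0,17,-369,-90,0,0,0,0,17,-369,-90,0,0,0,0,17,-369,-90,0,0,0,0,17,-369,-90,0,0,0,0,17,-369,-90,0,0,0,0,17,-369,-90,0,0,0,0,17,-369,-40,0,0,0,0,17,-369,0,0,0,0,0,17,-369,20,0,0,0,0,17,-369,29,0,0,0,0,17,-369,29,0]
}}

```text
time: 7.95
tool_pos: [0.5307, 0.2867, 0.0073]
ee_rot: [3.14, 0.002, -0.001]
wrist_force: [-0.4, 0.2, 0.2]
width: 0.0475
finger_force: 0.0
```

{"fn": "arm_command", "kwargs": {
  "targets": [0,0,0,0,0,0,1,0,0,0,0,0,0,1,0,0,0,0,0,0,1,0,0,0,0,0,0,1,0,0,0,0,0,0,1]
}}

```text
time: 8.45
tool_pos: [0.5326, 0.2889, 0.0106]
ee_rot: [-3.141, -0.004, 0.001]
wrist_force: [0.2, -1.6, 5.4]
width: 0.0293
finger_force: 30.0
```

{"fn": "arm_command", "kwargs": {
  "targets": [0,0,0,0,0,-45,1,0,0,0,0,0,-100,1,0,0,0,-26,309,-100,1,0,0,0,-26,309,-100,1,0,0,0,-26,309,-100,1,0,0,0,-26,309,-100,1,0,0,0,-26,309,-100,1,0,0,0,-26,309,-100,1,0,0,0,-26,309,-100,1,0,0,0,-26,309,-100,1,0,0,0,-26,309,-100,1]
}}

```text
time: 9.55
tool_pos: [0.5054, -0.0194, 0.1084]
ee_rot: [-3.141, 0.0, 0.001]
wrist_force: [0.1, 0.3, 0.1]
width: 0.0294
finger_force: 30.0
```

```bash
cat > held.py <<'E'
from h import *
o=robot.get_obs()
s=robot.snapshot("wrist"); P=world(s,s["T_tool_cam"])
m=(abs(P[...,1])<.014)&(abs(P[...,0])<.03)&(P[...,2]>-.045)&(P[...,2]<.015)
Q=P[m]; print(m.sum(),"bead in tool",Q.min(0).round(4),Q.max(0).round(4))
E
python3 look.py w3 .019 .028; python3 held.py; python3 look.py w3b .058 .066
```

```text
9.55 [ 0.5054 -0.0194  0.1084] [-3.1406e+00  1.0000e-04  1.2000e-03] 0.0294214663801292
[392.  72.] 688 mid [ 0.624  -0.1157  0.0225] mean [ 0.624  -0.1142  0.0236] size [0.016 0.044 0.007] hsv [ 19.   28.  246.5]
[50. 86.] 286 mid [0.6147 0.168  0.0235] mean [0.6134 0.1644 0.0235] size [0.029 0.015 0.009] hsv [146.  148.   60.5]
[272. 172.] 285 mid [ 0.5425 -0.0157  0.0235] mean [ 0.5428 -0.0167  0.0235] size [0.028 0.177 0.009] hsv [ 10. 163. 117.]
[ 58. 176.] 236 mid [0.5371 0.1753 0.0235] mean [0.539  0.1715 0.0236] size [0.028 0.016 0.009] hsv [147. 147.  65.]
[340. 193.] 201 mid [ 0.5179 -0.0808  0.0256] mean [ 0.524  -0.0776  0.0249] size [0.03  0.033 0.004] hsv [ 11. 164. 144.]
[276. 212.] 1089 mid [ 0.5064 -0.0208  0.0255] mean [ 0.5067 -0.021   0.025 ] size [0.033 0.034 0.005] hsv [ 13. 159. 240.]
[210. 222.] 1033 mid [0.4971 0.0392 0.0254] mean [0.4972 0.0394 0.025 ] size [0.033 0.034 0.005] hsv [ 13. 161. 235.]
[ 11. 225.] 248 mid [0.4927 0.2267 0.0207] mean [0.4928 0.2267 0.0202] size [0.013 0.023 0.003] hsv [ 15. 137. 110.]
[  8. 257.] 223 mid [0.4586 0.2362 0.0235] mean [0.4613 0.2336 0.0234] size [0.028 0.012 0.009] hsv [ 15. 135.  97.]
[ 97. 285.] 1551 mid [0.4231 0.1481 0.0234] mean [0.4325 0.153  0.025 ] size [0.059 0.078 0.009] hsv [ 19. 126. 247.]
2530 bead in tool [-0.0145 -0.014  -0.0302] [0.0129 0.014  0.0033]
9.65 [ 0.5055 -0.0188  0.1083] [-3.141e+00  3.000e-04  3.100e-03] 0.02916076366804913
[352. 212.] 944 mid [ 0.5163 -0.0793  0.0615] mean [ 0.5176 -0.079   0.0623] size [0.028 0.027 0.007] hsv [ 22. 110. 251.]
```

View pics/w3.png

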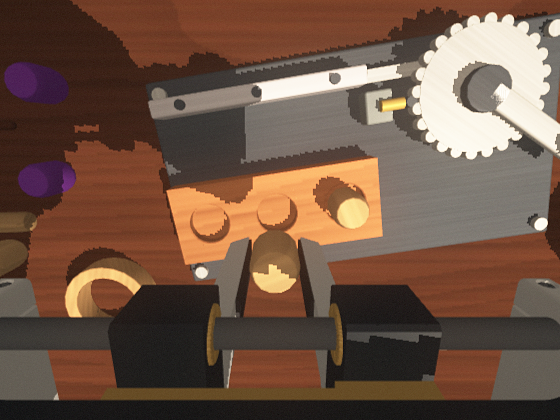

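Bead A is seated with its top at 62 mm, seen at pixel (352,212). Next I'll place B in well 1.

{"fn": "arm_command", "kwargs": {
  "targets": [0,0,0,2,1,40,1,0,0,0,2,1,60,1,0,0,0,2,1,71,1,0,0,0,2,1,71,1,0,0,0,2,1,71,1,0,0,0,2,1,71,0.2,0,0,0,2,1,71,0.1,0,0,0,2,1,71,0.1,0,0,0,2,1,71,0.1]
}}

```text
time: 10.6
tool_pos: [0.5074, -0.0215, 0.0378]
ee_rot: [3.141, -0.0, 0.001]
wrist_force: [-0.0, -0.9, 0.0]
width: 0.0421
finger_force: 0.0
```

{"fn": "arm_command", "kwargs": {
  "targets": [0,0,0,0,0,-45,0.1,0,0,0,0,0,-90,0.1,0,0,0,-48,-267,-90,0,0,0,0,-48,-267,-90,0,0,0,0,-48,-267,-90,0,0,0,0,-48,-267,-90,0,0,0,0,-48,-267,-90,0,0,0,0,-48,-267,-90,0,0,0,0,-48,-267,-90,0,0,0,0,-48,-267,-40,0,0,0,0,-48,-267,0,0,0,0,0,-48,-267,20,0,0,0,0,-48,-267,29,0,0,0,0,-48,-267,29,0,0,0,0,-48,-267,29,1,0,0,0,-48,-267,29,1,0,0,0,-48,-267,29,1,0,0,0,-48,-267,29,1,0,0,0,-48,-267,29,1]
}}

```text
time: 12.5
tool_pos: [0.4607, 0.2459, 0.0103]
ee_rot: [-3.141, -0.004, 0.001]
wrist_force: [-0.3, -1.0, 5.1]
width: 0.029
finger_force: 30.0
```

{"fn": "arm_command", "kwargs": {
  "targets": [0,0,0,0,0,-45,1,0,0,0,0,0,-100,1,0,0,0,37,207,-100,1,0,0,0,37,207,-100,1,0,0,0,37,207,-100,1,0,0,0,37,207,-100,1,0,0,0,37,207,-100,1,0,0,0,37,207,-100,1,0,0,0,37,207,-100,1]
}}

```text
time: 13.4
tool_pos: [0.496, 0.0395, 0.1082]
ee_rot: [-3.141, 0.001, 0.001]
wrist_force: [0.3, 0.3, -0.5]
width: 0.0295
finger_force: 30.0
```

```bash
python3 look.py w4 .019 .028|awk '/^[0-9]|\[2[0-9][0-9]/'; python3 held.py; python3 look.py w4b .058 .066
```

```text
13.4 [0.496  0.0395 0.1082] [-3.1406e+00  7.0000e-04  1.1000e-03] 0.029519884081403748
[276. 212.] 1094 mid [0.4977 0.0382 0.0254] mean [0.4974 0.0382 0.0249] size [0.033 0.034 0.005] hsv [ 14. 154. 245.]
2551 bead in tool [-0.0145 -0.014  -0.0303] [0.0134 0.014  0.0033]
13.5 [0.496  0.0402 0.1082] [-3.141e+00  6.000e-04  3.000e-03] 0.029201040541679178
[429. 201.] 1000 mid [ 0.5163 -0.0787  0.0614] mean [ 0.5173 -0.0782  0.0622] size [0.028 0.026 0.007] hsv [ 23. 101. 253.]
[352. 213.] 948 mid [ 0.5066 -0.0202  0.0614] mean [ 0.5073 -0.0197  0.0623] size [0.027 0.027 0.007] hsv [ 23. 102. 253.]
```

{"fn": "arm_command", "kwargs": {
  "targets": [0,0,0,2,1,40,1,0,0,0,2,1,60,1,0,0,0,2,1,71,1,0,0,0,2,1,71,1,0,0,0,2,1,71,1,0,0,0,2,1,71,0.2,0,0,0,2,1,71,0.1,0,0,0,2,1,71,0.1,0,0,0,2,1,71,0.1,0,0,0,2,1,30,0.1,0,0,0,2,1,-15,0.1,0,0,0,2,1,-60,0.1,0,0,0,2,1,-72,0.1,0,0,0,2,1,-72,0.1]
}}

```text
time: 14.95
tool_pos: [0.4999, 0.0374, 0.1834]
ee_rot: [3.141, -0.006, 0.001]
wrist_force: [0.2, 0.5, 0.3]
width: 0.0425
finger_force: 0.0
```

```bash
python3 look.py w5 .058 .066
python3 - <<'E'
from h import *
s=robot.snapshot("top"); W=world(s)
b=np.zeros(W.shape[:2],bool); b[195:225,370:400]=1
m=b&(W[...,2]>.094)&(W[...,2]<.106); P=W[m]; print("grip top",((P.min(0)+P.max(0))/2).round(4),P.mean(0).round(4),np.ptp(P,0).round(3))
# wheel/pivot hub: grey disc
hsv=cv2.cvtColor(s["color"],cv2.COLOR_RGB2HSV)
m=(hsv[160:220,320:370,2]>0)&(W[160:220,320:370,2]>.03); 
h=W[160:220,320:370,2]; print(np.percentile(h,[50,90,99]))
for z in (.036,.043,.052):
    mm=((h>z-.004)&(h<z+.004)).astype(np.uint8); k,l,st,c=cv2.connectedComponentsWithStats(mm)
    for i in range(1,k):
        if st[i,4]>60:
            Q=W[160:220,320:370][l==i]; print(z,st[i],((Q.min(0)+Q.max(0))/2).round(4),np.ptp(Q,0).round(3))
E
```

```text
14.95 [0.4999 0.0374 0.1834] [ 3.1412e+00 -6.2000e-03  7.0000e-04] 0.04253078076039991
[389. 188.] 583 mid [ 0.5164 -0.0787  0.0618] mean [ 0.5171 -0.0785  0.0624] size [0.028 0.027 0.008] hsv [ 23. 101. 253.]
[331. 197.] 555 mid [ 0.5062 -0.0206  0.0615] mean [ 0.5069 -0.0201  0.0625] size [0.028 0.028 0.007] hsv [ 23. 103. 253.]
[274. 206.] 546 mid [0.4966 0.0379 0.0615] mean [0.4976 0.0381 0.0624] size [0.028 0.027 0.007] hsv [ 22. 108. 252.]
grip top [ 0.5503 -0.2718  0.1   ] [ 0.5493 -0.2715  0.1   ] [0.019 0.021 0.012]
[0.01481039 0.0471832  0.05361706]
0.036 [18 10 17 17 68] [ 0.6371 -0.1867  0.0372] [0.041 0.041 0.006]
0.036 [  5  12  22  21 115] [ 0.6255 -0.1601  0.0366] [0.052 0.054 0.007]
0.036 [ 8 30 15 19 75] [ 0.5825 -0.1595  0.0365] [0.046 0.036 0.007]
0.043 [  0  10  44  41 740] [ 0.6055 -0.1754  0.0429] [0.103 0.109 0.008]
0.052 [ 17  23  33  27 267] [ 0.5894 -0.2033  0.0518] [0.065 0.081 0.008]
```

All three beads are seated with their tops at 62 mm, within 2 mm of the well centres. On to the lever.

{"fn": "arm_command", "kwargs": {
  "targets": [0,0,-90,53,307,0,0,0,0,-90,53,307,0,0,0,0,-90,53,307,0,0,0,0,-90,53,307,0,0,0,0,-90,53,307,0,0,0,0,-90,53,307,0,0,0,0,-90,53,307,0,0,0,0,-90,53,307,0,0,0,0,-90,53,307,0,0,0,0,-90,53,307,0,0,0,0,-90,53,307,0,0,0,0,-90,53,307,0,0,0,0,-90,53,307,0]
}}

```text
validation failed for argument at $.ta...
```

```bash
python3 look.py w6 .094 .106
python3 - <<'E'
from h import *
o=robot.get_obs()
T=np.eye(4);T[:3,:3]=R.from_euler("xyz",o["ee_rot"]).as_matrix();T[:3,3]=o["tool_pos"]
s=robot.snapshot("wrist"); W=world(s,T@s["T_tool_cam"]); hsv=cv2.cvtColor(s["color"],cv2.COLOR_RGB2HSV)
m=(W[...,2]>.04)&(W[...,2]<.048)&(hsv[...,1]<70)&(np.hypot(W[...,0]-.605,W[...,1]+.176)<.06)
Q=W[m].astype(np.float32); print(m.sum(),cv2.minEnclosingCircle(Q[:,:2]),Q.min(0),Q.max(0))
E
```

```text
15.05 [0.4976 0.0376 0.1789] [-3.1416e+00  2.4000e-03  7.0000e-04] 0.042234406497624194Traceback (most recent call last):
  File "<stdin>", line 6, in <module>
cv2.error: OpenCV(4.12.0) /io/opencv/modules/imgproc/src/shapedescr.cpp:201: error: (-215:Assertion failed) count >= 0 && (depth == CV_32F || depth == CV_32S) in function 'minEnclosingCircle'
```

View pics/w6.png

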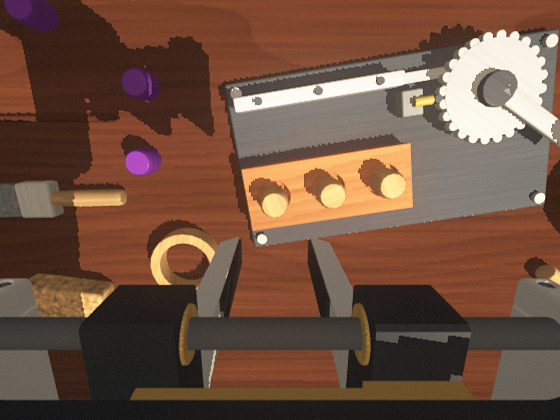

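The move was refused whole and the arm has not moved. The picture shows the three beads standing in their wells at (274,205), (332,194) and (393,186). I'll resend the same move with fewer rows.

{"fn": "arm_command", "kwargs": {
  "targets": [0,0,-45,26,150,0,0,0,0,-45,26,150,0,0,0,0,-45,26,150,0,0,0,0,-45,26,150,0,0,0,0,-45,26,150,0,0,0,0,-45,26,150,0,0]
}}

```text
time: 15.75
tool_pos: [0.5233, -0.1131, 0.1775]
ee_rot: [-3.137, 0.002, 0.789]
wrist_force: [0.3, 0.6, 0.7]
width: 0.0473
finger_force: 0.0
```

{"fn": "arm_command", "kwargs": {
  "targets": [0,0,-45,-91,131,0,0,0,0,-45,-91,131,0,0,0,0,-45,-91,131,0,0,0,0,-45,-91,131,0,0,0,0,-45,-91,131,0,0,0,0,-45,-91,131,0,0,0,0,-45,-91,131,0,0]
}}

```text
time: 16.45
tool_pos: [0.5519, -0.2692, 0.1776]
ee_rot: [-3.137, -0.002, 1.571]
wrist_force: [0.4, 0.4, 0.1]
width: 0.0473
finger_force: 0.0
```

```bash
python3 look.py w7 .092 .106
python3 - <<'E'
from h import *
o=robot.get_obs()
T=np.eye(4);T[:3,:3]=R.from_euler("xyz",o["ee_rot"]).as_matrix();T[:3,3]=o["tool_pos"]
s=robot.snapshot("wrist"); W=world(s,T@s["T_tool_cam"]); hsv=cv2.cvtColor(s["color"],cv2.COLOR_RGB2HSV)
m=(W[...,2]>.04)&(W[...,2]<.048)&(hsv[...,1]<90)&(np.hypot(W[...,0]-.605,W[...,1]+.176)<.06)
Q=W[m].astype(np.float32); print(m.sum()); 
if len(Q): print(cv2.minEnclosingCircle(Q[:,:2]),Q.min(0),Q.max(0))
E
```

```text
16.45 [ 0.5519 -0.2692  0.1776] [-3.1374e+00 -2.5000e-03  1.5708e+00] 0.04729441934807838
[276. 217.] 465 mid [ 0.552  -0.2709  0.0972] mean [ 0.5522 -0.2702  0.1   ] size [0.021 0.021 0.01 ] hsv [11. 46. 88.]
[484. 365.] 244 mid [ 0.7635 -0.427   0.099 ] mean [ 0.7652 -0.4269  0.1001] size [0.025 0.009 0.014] hsv [20. 36. 32.]
5475Traceback (most recent call last):
  File "<stdin>", line 7, in <module>
cv2.error: OpenCV(4.12.0) /io/opencv/modules/imgproc/src/shapedescr.cpp:201: error: (-215:Assertion failed) count >= 0 && (depth == CV_32F || depth == CV_32S) in function 'minEnclosingCircle'
```

View pics/w7.png

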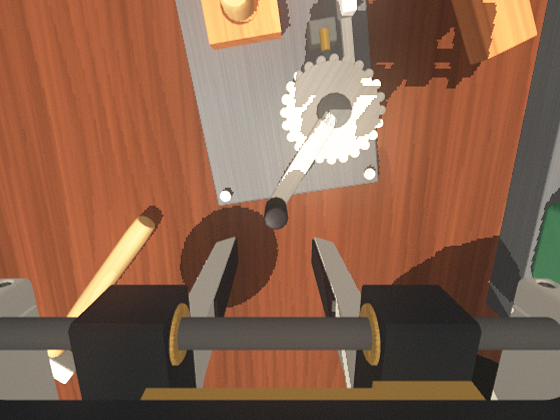

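The grip is at pixel (276,215), so at world (0.552,-0.2705), right under the tool. I'll descend and close on it, and compute the pivot at the same time.

{"fn": "arm_command", "kwargs": {
  "targets": [0,0,0,-1,0,45,0,0,0,0,-1,0,90,0,0,0,0,-1,0,115,0,0,0,0,-1,0,115,0,0,0,0,-1,0,115,0.6,0,0,0,-1,0,115,1,0,0,0,-1,0,115,1,0,0,0,-1,0,115,1,0,0,0,-1,0,115,1]
}}

```text
time: 17.45
tool_pos: [0.5527, -0.2713, 0.068]
ee_rot: [3.141, 0.002, 1.571]
wrist_force: [-4.6, -0.4, 6.8]
width: 0.0213
finger_force: 30.0
```

Run:
```python
from h import *
s=dict(np.load("top.npz")); W=world(s)[160:225,315:375]; h=cv2.cvtColor(s["color"],cv2.COLOR_RGB2HSV)[160:225,315:375]
m=(h[...,1]<60)&(h[...,2]>150)&(W[...,2]>.038)&(W[...,2]<.048)
Q=np.ascontiguousarray(W[m][:,:2],np.float32); 
hull=cv2.convexHull(Q)[:,0]
# circle through hull points on the teeth side away from lever, least squares
c=np.array([.605,-.176]); a=hull-c; k=(a@np.array([-.054,-.095])<.02*.11); p=hull[k].astype(float)
x=np.linalg.lstsq(np.c_[2*p,np.ones(len(p))],(p**2).sum(1),rcond=None)[0]
print("pivot",x[:2],"r",np.sqrt(x[2]+x[0]**2+x[1]**2), "hull",len(p)); print(np.linalg.norm(x[:2]-[.5495,-.2715]))
o=robot.get_obs(); print(o["tool_pos"],o["width"],o["wrist_force"])
```

```text
pivot [ 0.60559823 -0.17815378] r 0.05174016662782222 hull 14
0.10890605115886619
[ 0.55272759 -0.27127453  0.067984  ] 0.02128682180178859 [-4.58922671 -0.42060151  6.83123206]
```

{"fn": "arm_command", "kwargs": {
  "targets": [0,0,0,-2.2,4.2,0,1,0,0,0,-4.4,8.5,0,1,0,0,0,-6.5,12.8,0,1,0,0,0,-8.2,17.2,0,1,0,0,0,-9.8,21.8,0,1,0,0,0,-11.2,26.4,0,1,0,0,0,-11.2,26.4,0,1,0,0,0,-11.2,26.4,0,1,0,0,0,-11.2,26.4,0,1]
}}

```text
time: 18.35
tool_pos: [0.5776, -0.2848, 0.0679]
ee_rot: [-3.139, 0.006, 1.571]
wrist_force: [-7.0, -5.3, 5.7]
width: 0.0216
finger_force: 30.0
```

```bash
cat > lev.py <<'E'
from h import *
o=robot.get_obs(); p=o["tool_pos"]; a=np.degrees(np.arctan2(p[1]+.1768,p[0]-.608))
print(o["time"],p.round(4),"theta",a+120.5,"r",np.hypot(p[1]+.1768,p[0]-.608),o["wrist_force"].round(1),o["width"],o["finger_force"])
s=robot.snapshot("top"); W=world(s); 
m=(W[...,2]>.047)&(W[...,2]<.058)&(W[...,0]>.5)&(W[...,0]<.7)&(W[...,1]>-.30)&(W[...,1]<-.15)
d=W[m][:,:2]-[.6056,-.178]; r=np.hypot(*d.T); d=d[(r>.03)&(r<.085)]
print("arm angle(top)",len(d),np.degrees(np.arctan2(np.median(d[:,1]),np.median(d[:,0])))+120.5)
E
python3 lev.py
```

```text
18.35 [ 0.5776 -0.2848  0.0679] theta 14.768187436742878 r 0.11223990398317897 [-7.  -5.3  5.7] 0.021556129672556813 29.99611347913742
arm angle(top) 147 14.401586105422638
```

{"fn": "arm_command", "kwargs": {
  "targets": [0,0,0,-1.2,4.6,0,1,0,0,0,-2.2,9.4,0,1,0,0,0,-3,14.1,0,1,0,0,0,-3.6,18.9,0,1,0,0,0,-4,23.6,0,1,0,0,0,-4.1,28.4,0,1,0,0,0,-4.1,28.4,0,1,0,0,0,-4.1,28.4,0,1,0,0,0,-4.1,28.4,0,1]
}}

```text
time: 19.3
tool_pos: [0.6064, -0.2913, 0.068]
ee_rot: [-3.141, 0.01, 1.569]
wrist_force: [-5.6, -9.3, 3.8]
width: 0.0216
finger_force: 30.0
```

```bash
python3 lev.py
```

```text
19.3 [ 0.6064 -0.2913  0.068 ] theta 29.69267396167959 r 0.11454158665716614 [-5.6 -9.3  3.8] 0.02158251404048447 30.00054270029068
arm angle(top) 142 29.440235568183027
```

{"fn": "arm_command", "kwargs": {
  "targets": [0,0,0,-1,4.8,0,1,0,0,0,-1.5,9.6,0,1,0,0,0,-1.5,14.4,0,1,0,0,0,-1,19.2,0,1,0,0,0,0,24,0,1,0,0,0,1,28.6,0,1,0,0,0,1,28.6,0,1,0,0,0,1,28.6,0,1,0,0,0,1,28.6,0,1,0,0,0,1,28.6,0,1]
}}

```text
time: 20.35
tool_pos: [0.6351, -0.2894, 0.068]
ee_rot: [-3.141, 0.008, 1.569]
wrist_force: [-5.5, -6.5, 4.9]
width: 0.0214
finger_force: 30.0
```

```bash
python3 lev.py; python3 look.py w8 .058 .066
python3 - <<'E'
from h import *
s=robot.snapshot("top"); W=world(s); m=(W[...,2]>.054)&(W[...,2]<.068)&(W[...,0]>.46)&(W[...,0]<.55)&(W[...,1]>-.11)&(W[...,1]<.07)
k,l,st,c=cv2.connectedComponentsWithStats(m.astype(np.uint8))
for i in range(1,k): print(st[i,4],W[l==i].mean(0).round(4))
cv2.imwrite("pics/end.png",cv2.resize(s["color"][140:270,220:420],None,fx=3,fy=3)[...,::-1])
E
```

```text
20.35 [ 0.6351 -0.2894  0.068 ] theta 44.055484312589016 r 0.11578945516795672 [-5.5 -6.5  4.9] 0.021410968745191133 30.00124365091324
arm angle(top) 127 44.1626054884167
20.4 [ 0.6351 -0.2894  0.068 ] [-3.1412  0.0083  1.5694] 0.021542729026550158
106 [ 0.5136 -0.081   0.0616]
112 [ 0.5037 -0.0222  0.061 ]
108 [0.4938 0.0363 0.0616]
```

View pics/end.png

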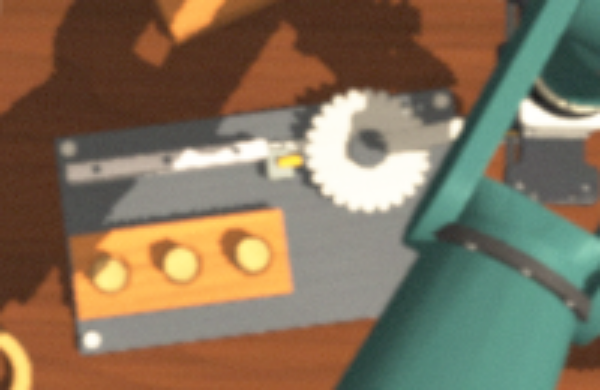

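The lever is at about 44–45° (chord sum 86.6 mm, against 86.4 mm for three clicks). It is held with 30 N, and the beads at crop pixels (109,272), (181,262) and (253,253) stand in their wells. Handing in.

```bash
python3 -c "
from bench import robot
print(robot.close_job())"
```

```text
the job is handed in; nothing more can be done
None
```

The job is handed in: all three beads stand fully down in their wells, and the lever is held by the fingers at the third click (measured at about 44–45°); the hand-in call did not report the judged result.

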